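# Lock the lemon squeezer's hinge pin with its spring cotter

### The arm

A 7-joint arm with a two-finger parallel gripper is mounted at the origin on a cart in front of the work surface, level with it; the furniture and walls round the work are solid. World frame = base frame: x ahead of the robot, y to its left, z up, the work surface at z = 0. Lengths are in m, angles in rad, forces in N, time in s.
With the tool pointing down it reaches from about 0.4 to 0.875 m from the base axis. Payload 19.3 kg.
Tool frame: the origin (TCP) lies on the mounting face of the last link; the fingertips stand 173 mm ahead of it and the grasp point (between the pads) lies 155 mm ahead of it (bot.grip_point_offset is the distance from the TCP to the grasp point, in m); z points along the fingers, y is the line along which they close (so a half turn about z gives the same grasp; the last joint's range is limited). The gripper opens to 85 mm and grips with 20 to 120 N. Pads are 22 mm wide; open, the fingers measure 114 mm over their backs; the gripper's body (76 mm by 85 mm) begins 54 mm behind the grasp point. The pads swing forward as they close: fully open they stand 13 mm farther back than shut.
Start: joints at [-1.211, 0.521, -0.036, 1.599, 0.021, 1.021, -0.113], TCP at [0.26, 0.568, 0.405] pointing down, gripper open.
Joint ranges: [-2.91, 2.91], [-0.3, 2.13], [-1.5, 1.42], [0.17, 2.43], [-1.26, 4.41], [0.16, 1.93], [-2.52, 2.52]. Speed limits (rad/s): [1.89, 1.89, 2.39, 2.39, 3.01, 3.01, 3.01].

### API

Orientations are given as [roll, pitch, yaw] about the fixed x, y, z axes, in that order (R = Rz(yaw) Ry(pitch) Rx(roll)).
In Python, from workcell import bot gives the robot as it stands.
- The arm moves only by the tool arm_command, never from a script. Its argument "deltas" is a list of rows, each a list of 3 entries, a list of its own where there are three numbers: the shift along the tool's x, y, z in cm, then the turn, a rotation vector about the tool's x, y, z in rad, then the finger opening in cm, from 0 to 8.54. In form: [[[tx, ty, tz], [rx, ry, rz], claw], ...]. A call has 1 to 20 rows; each row shifts and turns the commanded pose from where the row before left it, along the tool's axes as they then stand; what a row does not reach is not made up. A row lasts 1/10 s, in which the tool goes at most 50 mm and 8.59 degrees, less where a joint would pass 70% of its speed; a pose out of reach is approached as far as the arm can. A call with a gripper value outside its range is refused whole. The fingers move at their own pace and stop on an object; "newtons" is the grip in N (left out, the last holds). Time passes only in rows, so rows that do not move let the fingers close. It gives the time, the measured TCP pose, the force, the opening and the grip force at its end, in the units of the state.
- bot.observe(): the state, without advancing time (a new reading comes with each control period).
- bot.grab_frame(name): name is "scene" or "top" or "wrist"; returns a dict with "frame" (400x640x3 uint8, red, green, blue), "K" (3x3 intrinsics, pixels), "k1" (the pictures are not rectified: a ray, as slopes to the right and down, at radius r is drawn at 1 + k1 r^2 times it, then the intrinsics apply), "rvec" (rotation vector, rad) and "tvec" (3), from world to camera coordinates, as OpenCV has them; the wrist camera has in their place "T_tool_cam" (4x4, takes a point from camera to tool coordinates, whose origin is the TCP and whose axes are the flange's). Camera axes: x right, y down, z forward; pixel columns grow to the right and rows downward; lengths in m; the calibration is good to about 2 mm. A picture is of the moment at which its call begins: read the wrist's pose just before it. There is no depth.
- bot.job_done(): hands the job in; it is judged then, once.
Trained networks look in a picture, given as the dict that the camera call returned (one of the last four; its "shot" number tells which), for a name from the list of things; names that differ only in an ending like _2 or _b are one class to them, and where a whole thing is asked for, a point or a joint stands for the part that bears it (a point fixed in the world has none). Each returns a list of dicts, best first, with "p" (0 to 1); they miss things now and then, are a little off and sometimes report something else, mostly with a low value. They report only what shows in the picture. A call takes as long as a camera call.
- bot.find_in(name, picture): "rect" ([left, top, width, height] in pixels, round what is visible of it).
- bot.mark_of(name, picture): "at" ([column, row] in pixels: a listed point, or the origin of a listed thing).
The state is a dict: "clock": time; "qpos": joint angles; "qd": joint speeds; "joint_efforts": joint torques, N m; "position": TCP position; "tool_rot": TCP orientation; "force": force on the tool from outside, world axes, zero at the start; "moment": the same for the moment, N m; "grip_width": finger opening in m; "finger_force": force on a finger pad.
Only numpy, scipy, OpenCV 4.12 (cv2) and the standard library are available. Lean on these libraries where they do the work, as an engineer would, in place of code of your own. Each camera call takes 0.05 s, during which the arm holds its last target. There are 200 camera calls.

### The job

The lever lemon squeezer has been put together again, but its hinge pin is not locked yet and has slipped some millimetres out of the fork, where it may stay. Take the spring cotter (orange head) out of its wooden stand, feel for the cross hole in the flat end of the hinge pin and push the cotter's straight leg down through it until the head sits on the pin and the bow has snapped shut under the pin, then let go. Never push on the pin harder than about 25 N, and leave the lemon, salt shaker, tea glass and honey jar where they are.

Things in the scene. Friction and masses are not known exactly. Their poses are not given: they have to be found in the camera images.
- cotter: Loose spring cotter, about 120 g, upright in the stand at the start; it lifts straight up out of it. Origin on the axis of its straight leg, at the underside of the head; z up. Leg: steel wire 6 mm thick with a round end, reaching down to z = -37 mm. Seated, the head's underside rests on the top of the pin.
- head (a point): Grip point of the cotter, 24 mm above its origin on the leg's axis. The head is an orange block 16 mm (cotter x) by 26 mm (cotter y) by 36 mm high, its underside at the cotter's origin; grip it across the 26 mm. Keep the fingertips above its underside, which comes down on the pin.
- tip (a point): The lower end of the cotter's leg, 37 mm below the cotter's origin on its z axis.
- throat (a point): Narrowest point of the bow (5 mm wire, beside the leg on the cotter's +y side, down to z = -36 mm). Its inner edge stands 6.5 mm from the leg's axis here, 22.5 mm below the head, 13.5 mm higher up, 12 mm at the flared lower end. It begins to spread on the pin's upper edge when the head is about 28 mm above its seat.
- cotter_bow (a joint): Opening of the cotter's sprung bow: 0 rad when shut, about 0.09 rad while spread over the pin's side. Spreading it takes some 5 to 12 N downward while the head is 28 to 22 mm above its seat; then it slides easily down the pin's side, and over the last 7 to 3 mm springs shut under the pin's lower edge and draws the cotter down.
- stand: Wooden block 56 x 66 x 42 mm high on a 74 x 84 x 3 mm foot, fixed to the worktop, with an upright slot that holds the cotter's leg and bow. Origin at the centre of its underside. The cotter's head rests on its top.
- squeezer: White lever lemon squeezer, fixed to the worktop. Origin on the worktop below point hole, z up. Its hinge pin lies along x at z = 100 mm; the flat aluminium pin end sticks out of the fork toward -x. Fork from x = 38 mm on, 115 mm high; bowl, lever and black handle (124 mm high) behind it, to x = 112, y = 256 mm. Base plate x -32 to 96, y -47 to 215, 14 mm thick.
- hole (a point): Where the centre of the cross hole's mouth is when the hinge pin is fully in, on top of the pin's flat end (46 mm along x, 20 along y, 16 thick, top 108 mm above the worktop); axes as the squeezer's. Hole 8 mm wide, upright, right through. The unlocked pin has slipped out, unreported: the true hole lies 4 to 16 mm from here toward -x (y, z true). Feel for it.
- fork (a point): Front face of the fork where the hinge pin comes out (x = 38 mm, z = 100 mm in the squeezer's frame). Friction holds the pin in the fork; it slides endways only under more than about 14 N. The cotter's y axis must lie across the pin, along the squeezer's y either way round, so that the bow passes the pin's long side.
- lemon: Lemon, 78 x 55 x 56 mm, origin at its underside: leave it alone.
- salt: Salt shaker, 44 mm thick, 90 mm tall, origin at the centre of its underside: leave it alone.
- glass: Tulip tea glass, 53 mm wide, 91 mm tall, origin at the centre of its underside: leave it alone.
- honey: Honey jar with red lid, 60 mm wide, 86 mm tall, origin at the centre of its underside: leave it alone.

How it is judged:
By the outcome, as a careful person would: the job done as asked, in the order asked, and still so for the second after the job is handed in, with the robot touching nothing.
It also fails if it takes over 48 s, if anything falls off the work surface, if the arm or the gripper's body presses on something with over 40 N, if the wrist force passes 120 N, or if a joint passes its speed limit or range.

## Working session

There is one attempt and no reset: what is moved stays moved. The work goes in short steps, Python scripts to look and compute and a tool call to move; the robot and the scene stay as the last step left them, time stands still between calls to the robot, and variables do not carry over. Pictures are saved under pics/ and viewed, at most 10 in all, crops included, and the job is handed in when it is done.

Besides the shell and the picture viewer there is one more tool, called after "Emit:" as name(argument=value, ...), one argument or row to a line, values as JSON. arm_command: Moves the arm, as the interface text tells. Its arguments: {"type":"object","properties":{"deltas":{"type":"array","items":{"type":"array"}},"newtons":{"type":"number"}},"required":["deltas"]}

```bash
mkdir -p pics; ls
cat > h.py <<'E'
import numpy as np,cv2
from scipy.spatial.transform import Rotation as R
from workcell import bot
def pose(f,s=None):
    # returns world->cam R,t
    if 'rvec' in f: return cv2.Rodrigues(np.array(f['rvec'],float))[0],np.array(f['tvec'],float).ravel()
    T=np.eye(4);T[:3,:3]=R.from_euler('xyz',s['tool_rot']).as_matrix() if len(s['tool_rot'])==3 else R.from_quat(s['tool_rot']).as_matrix();T[:3,3]=s['position']
    W=np.linalg.inv(T@np.array(f['T_tool_cam']));return W[:3,:3],W[:3,3]
def ray(f,px,s=None):
    Rm,t=pose(f,s);K=np.array(f['K']);d=np.array([f['k1'],0,0,0],float)
    u=cv2.undistortPoints(np.array([[px]],float),K,d)[0,0]
    v=Rm.T@np.array([u[0],u[1],1]);return -Rm.T@t,v/np.linalg.norm(v)
def tri(rs):
    A=sum(np.eye(3)-np.outer(v,v) for c,v in rs);b=sum((np.eye(3)-np.outer(v,v))@c for c,v in rs)
    p=np.linalg.solve(A,b);return p,[np.linalg.norm(np.cross(p-c,v)) for c,v in rs]
def onz(r,z): c,v=r;return c+v*(z-c[2])/v[2]
def save(f,n): cv2.imwrite('pics/'+n,cv2.cvtColor(f['frame'],cv2.COLOR_RGB2BGR))
E
cat > a.py <<'E'
from h import *
s=bot.observe();print(s)
F={}
for c in ['scene','top','wrist']:
    f=bot.grab_frame(c);F[c]=f;save(f,c+'0.png')
for n in ['cotter','head','stand','squeezer','hole','fork','lemon','salt','glass','honey']:
    rs=[]
    for c in F:
        m=bot.mark_of(n,F[c])
        if m:
            m=m[0];print(n,c,np.round(m['at']),round(m['p'],2),end=' ')
            if m['p']>.4: rs.append(ray(F[c],m['at'],s if c=='wrist' else None))
    if len(rs)>1:
        p,e=tri(rs);print('->',p.round(4),np.round(e,4),end='')
    elif rs: print('z0',onz(rs[0],0).round(3),end='')
    print()
a=np.vstack([F['scene']['frame'],]);
b=np.hstack([cv2.resize(F[c]['frame'],(400,250)) for c in ['top','wrist']])
o=np.vstack([cv2.resize(F['scene']['frame'],(560,350)),np.zeros((0,560,3),np.uint8)])
o=cv2.copyMakeBorder(o,0,0,0,240,cv2.BORDER_CONSTANT)
save({'frame':np.vstack([o,b])},'all0.png')
E
python3 a.py
```

```text
pics
{'clock': 0.0, 'qpos': array([-1.21120147,  0.52201491, -0.03634438,  1.59999309,  0.02119264,
        1.02111518, -0.1128105 ]), 'qd': array([ 0.00104593,  0.00113521,  0.00090271, -0.00148854, -0.00044   ,
        0.00179151, -0.00104432]), 'joint_efforts': array([-2.45997207e-04, -9.27107334e+01,  1.97979525e+00, -3.69951117e+01,
        1.78589911e-02,  7.79728463e-03,  1.52901979e-06]), 'position': array([0.26038168, 0.56802421, 0.40413021]), 'tool_rot': array([-3.14044879e+00,  6.76007221e-05,  2.71178796e+00]), 'force': array([-0.2053493 , -0.95017799,  0.00488589]), 'moment': array([-0.00693632, -0.01379011, -0.05704706]), 'finger_force': 0.0, 'grip_width': 0.08561739322606161}
cotter scene [322. 218.] 0.53 cotter top [332. 231.] 0.4 z0 [ 0.483 -0.069  0.   ]
head scene [320. 215.] 0.69 head top [334. 228.] 0.52 -> [ 0.4525 -0.1277  0.0637] [0.0019 0.0019]
stand scene [324. 234.] 0.79 stand top [331. 233.] 0.57 -> [ 0.452  -0.1262 -0.0087] [0.0107 0.0107]
squeezer scene [298. 195.] 0.85 squeezer top [260. 219.] 0.67 -> [ 0.4793  0.1059 -0.0215] [0.0018 0.0018]
hole scene [302. 167.] 0.94 hole top [263. 220.] 0.69 -> [0.4766 0.0799 0.1067] [0.0053 0.0053]
fork scene [308. 168.] 0.72 fork top [268. 203.] 0.73 -> [0.5121 0.0762 0.0968] [0.0106 0.0106]
lemon scene [235. 176.] 0.77 lemon top [204. 273.] 0.61 lemon wrist [128. 294.] 0.93 -> [0.3063 0.2785 0.0022] [0.003  0.0036 0.0026]
salt scene [407. 239.] 0.78 salt top [370. 161.] 0.57 -> [ 0.6809 -0.2493 -0.0138] [0.0003 0.0003]
glass wrist [129. 293.] 0.42 z0 [0.306 0.283 0.   ]
honey top [405. 164.] 0.44 z0 [ 0.669 -0.363  0.   ]
```

View pics/all0.png

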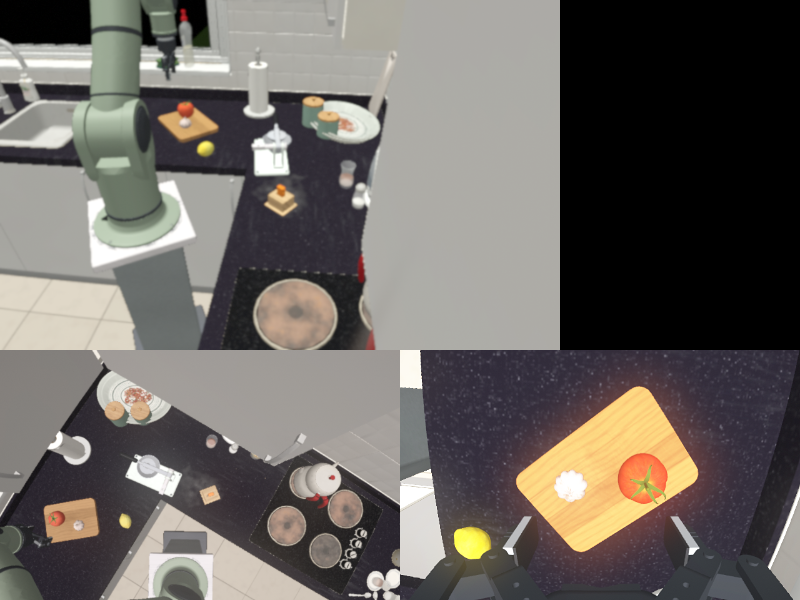

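The view shows the squeezer (scene ~302,167), the stand with the orange head (~322,228), and the arm far to the left over the cutting board. I'll move over the work for a close look.

Emit:
arm_command(
  deltas=[
    [[-3.15,-3.38,0],[0,0,0],8.5],
    [[-3.15,-3.38,0],[0,0,0],8.5],
    [[-3.15,-3.38,0],[0,0,0],8.5],
    [[-3.15,-3.38,0],[0,0,0],8.5],
    [[-3.15,-3.38,0],[0,0,0],8.5],
    [[-3.15,-3.38,0],[0,0,0],8.5],
    [[-3.15,-3.38,0],[0,0,0],8.5],
    [[-3.15,-3.38,0],[0,0,0],8.5],
    [[-3.15,-3.38,0],[0,0,0],8.5],
    [[-3.15,-3.38,0],[0,0,0],8.5],
    [[-3.15,-3.38,0],[0,0,0],8.5],
    [[-3.15,-3.38,0],[0,0,0],8.5],
    [[-3.15,-3.38,0],[0,0,0],8.5],
    [[0,0,0],[0,0,0],8.5],
    [[0,0,0],[0,0,0],8.5],
  ],
)

```text
clock: 3.15
position: [0.4497, -0.0027, 0.4047]
tool_rot: [-3.142, 0.0, 2.71]
force: [0.2, 0.6, 0.0]
grip_width: 0.0851
finger_force: 0.0
```

```bash
cat > b.py <<'E'
from h import *
import sys,json
tag=sys.argv[1]
s=bot.observe();f=bot.grab_frame('wrist');save(f,tag+'.png')
print(s['clock'],s['position'].round(4),s['tool_rot'].round(4),s['force'].round(1),s['qpos'].round(2));print(np.array(f['T_tool_cam']).round(3).tolist(),np.array(f['K']).round(0).tolist())
H=dict(cotter=.042,head=.066,stand=0,squeezer=0,hole=.108,fork=.1,lemon=0,salt=0,glass=0,honey=0)
D={}
for n in H:
    m=bot.mark_of(n,f)
    if m: 
        r=ray(f,m[0]['at'],s);D[n]=(m[0]['p'],r[0].tolist(),r[1].tolist())
        print(n,np.round(m[0]['at'],1),round(m[0]['p'],2),onz(r,H[n]).round(4))
json.dump(D,open(tag+'.json','w'))
E
python3 b.py w1
```

```text
3.15 [ 0.4497 -0.0027  0.4047] [-3.1416  0.      2.7096] [0.2 0.6 0. ] [-0.3   0.25  0.21  2.05 -0.07  0.85  1.09]
[[0.001, -0.953, -0.304, 0.078], [1.0, 0.001, -0.0, 0.0], [0.001, -0.304, 0.953, 0.031], [0.0, 0.0, 0.0, 1.0]] [[353.0, 0.0, 321.0], [0.0, 353.0, 202.0], [0.0, 0.0, 1.0]]
cotter [200.1 227.5] 0.93 [ 0.448  -0.1376  0.042 ]
head [194.7 238.3] 0.83 [ 0.4504 -0.136   0.066 ]
stand [213.8 210.6] 0.72 [ 0.4456 -0.134   0.    ]
squeezer [407.9 158.3] 0.64 [0.481  0.0853 0.    ]
hole [439.9 181.2] 0.96 [0.4789 0.086  0.108 ]
fork [430.1 223.3] 0.55 [0.5129 0.0684 0.1   ]
glass [311.7 379.7] 0.58 [ 0.7112 -0.1371  0.    ]
```

View pics/w1.png

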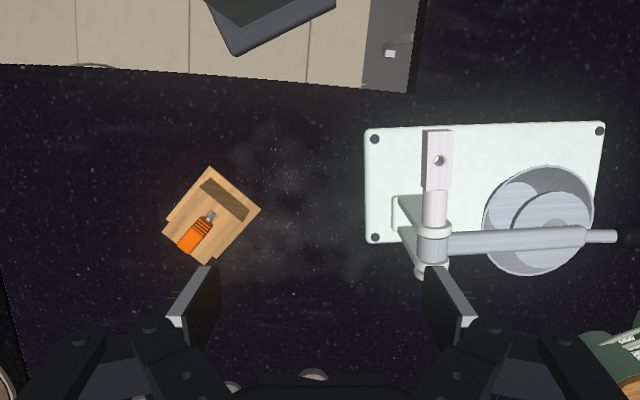

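The picture shows the stand at ~(212,215), the orange head at ~(195,235) turned diagonally, the flat pin end at (437,130–190) and its hole visible near (440,160), toward −x of the nominal mark (440,181). I'll zoom in for edges.

Run:
```python
import cv2,numpy as np
a=cv2.imread('pics/w1.png')
z=lambda x,y,w,h,k:cv2.resize(a[y:y+h,x:x+w],None,fx=k,fy=k,interpolation=cv2.INTER_CUBIC)
l=z(155,160,110,110,5);r=z(410,120,50,110,5)
cv2.imwrite('pics/z1.png',np.hstack([l,r]))
```

```text
(no output)
```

View pics/z1.png

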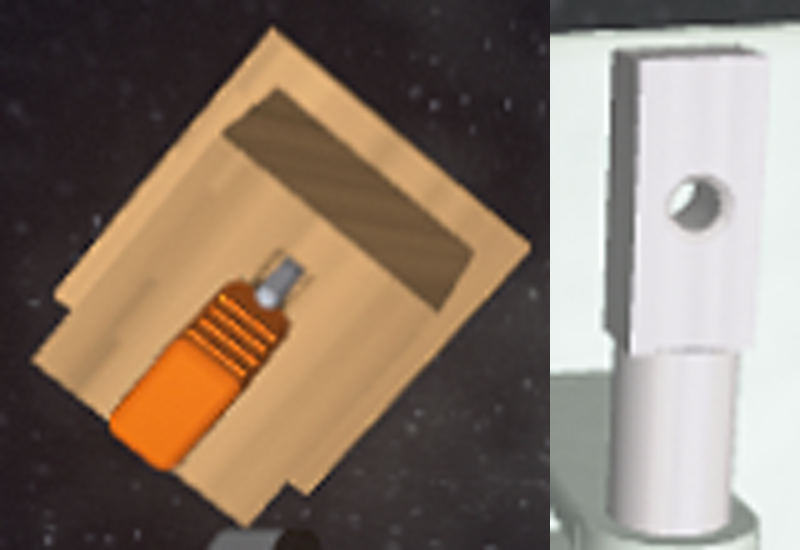

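The zoom shows the head's top face as the plain orange quad (zoom (110,420),(165,470),(240,385),(180,340)), with the bow on its upper-right side, and the pin's top face with the hole mouth at zoom (697,204).

```bash
cat > c.py <<'E'
from h import *
s=bot.observe();f=bot.grab_frame('wrist')
L=lambda X,Y:(155+X/5,160+Y/5); Q=lambda X,Y:(410+(X-550)/5,120+Y/5)
def q(n,z,P): 
    W=np.array([onz(ray(f,p,s),z) for p in P]);print(n,W[:,:2].round(4).tolist());return W[:,:2]
h=q('headtop',.078,[L(110,420),L(165,470),L(240,385),L(180,340)])
v=(h[2]+h[3]-h[0]-h[1])/2;print('c',h.mean(0),'y dir',np.degrees(np.arctan2(v[1],v[0])),np.linalg.norm(v),np.linalg.norm(h[1]-h[0]))
st=q('foot?',.042,[L(272,28),L(530,245),L(305,495),L(55,298)])
st=q('foot bot',.003,[L(35,360),L(245,525)]);d=st[1]-st[0];print(np.degrees(np.arctan2(d[1],d[0])),np.linalg.norm(d))
p=q('pin',.108,[Q(637,57),Q(767,55),Q(752,347),Q(632,350)])
d=p[2:].mean(0)-p[:2].mean(0);print('pin c',p.mean(0),np.degrees(np.arctan2(d[1],d[0])),np.linalg.norm(d))
q('hole',.108,[Q(697,204)])
b=q('bolts',.014,[(374,139),(599,131),(375,238)])
for i,j in((0,1),(0,2)):
    d=b[j]-b[i];print(np.degrees(np.arctan2(d[1],d[0])),np.linalg.norm(d))
E
python3 c.py
```

```text
headtop [[0.4459, -0.1469], [0.459, -0.1428], [0.4499, -0.1208], [0.4377, -0.1265]]
c [ 0.44812711 -0.13425899] y dir 112.21646573257766 0.022914615339692312 0.01368703723320393
foot? [[0.3966, -0.0957], [0.4565, -0.0706], [0.486, -0.1396], [0.4262, -0.1647]]
foot bot [[0.4428, -0.2003], [0.4996, -0.1768]]
22.483751344415793 0.061396526608122635
pin [[0.4381, 0.091], [0.4459, 0.1092], [0.4884, 0.0926], [0.4809, 0.0749]]
pin c [0.4633152  0.09192882] -21.01531116593843 0.04566577809786524
hole [[0.4631, 0.092]]
bolts [[0.444, 0.0597], [0.5333, 0.2845], [0.5456, 0.0199]]
68.33451279651962 0.24193434263210478
-21.406873377904404 0.10906653459346774
```

Emit:
arm_command(
  deltas=[
    [[-1.34,-3.02,2.62],[0,0,0],8.5],
    [[-1.34,-3.02,2.62],[0,0,0],8.5],
    [[-1.34,-3.02,2.62],[0,0,0],8.5],
    [[-1.34,-3.02,2.62],[0,0,0],8.5],
    [[0,0,0],[0,0,-0.1372],8.5],
    [[0,0,0],[0,0,-0.1372],8.5],
    [[0,0,0],[0,0,-0.1372],8.5],
    [[0,0,0],[0,0,-0.1372],8.5],
    [[0,0,0],[0,0,-0.1372],8.5],
    [[0,0,0],[0,0,-0.1372],8.5],
    [[0,0,0],[0,0,0],8.5],
    [[0,0,0],[0,0,0],8.5],
    [[0,0,0],[0,0,0],8.5],
  ],
)

```text
clock: 5.05
position: [0.448, -0.1341, 0.2999]
tool_rot: [-3.142, -0.0, -2.752]
force: [0.2, 0.3, 0.0]
grip_width: 0.0851
finger_force: 0.0
```

```bash
python3 b.py w2
python3 - <<'E'
from h import *
import json
a,b=json.load(open('w1.json')),json.load(open('w2.json'))
for n in a:
    if n in b: p,e=tri([[np.array(x) for x in d[n][1:]] for d in(a,b)]);print(n,p.round(4),np.round(e,4))
i=cv2.imread('pics/w2.png');cv2.imwrite('pics/z2.png',cv2.resize(i[100:400,180:480],None,fx=2,fy=2))
E
```

```text
5.05 [ 0.448  -0.1341  0.2999] [-3.1415e+00 -1.0000e-04 -2.7516e+00] [0.2 0.3 0. ] [ 0.18  0.44 -0.02  2.1   0.01  0.61  2.11]
[[0.001, -0.953, -0.303, 0.078], [1.0, 0.001, 0.0, 0.0], [0.0, -0.303, 0.953, 0.031], [0.0, 0.0, 0.0, 1.0]] [[353.0, 0.0, 321.0], [0.0, 353.0, 202.0], [0.0, 0.0, 1.0]]
cotter [314.3 208.5] 0.85 [ 0.4486 -0.1385  0.042 ]
head [314.8 224.2] 0.59 [ 0.4503 -0.1371  0.066 ]
stand [322.3 190.3] 0.97 [ 0.4457 -0.1338  0.    ]
squeezer [527.5 311.8] 0.68 [0.4807 0.0859 0.    ]
honey [  6.5 300.6] 0.88 [ 0.6627 -0.3732  0.    ]
cotter [ 0.4486 -0.1384  0.0408] [0.0004 0.0004]
head [ 0.4508 -0.1369  0.0645] [0. 0.]
stand [ 0.4455 -0.1338  0.0005] [0. 0.]
squeezer [0.4806 0.0852 0.0008] [0.0002 0.0002]
```

View pics/z2.png

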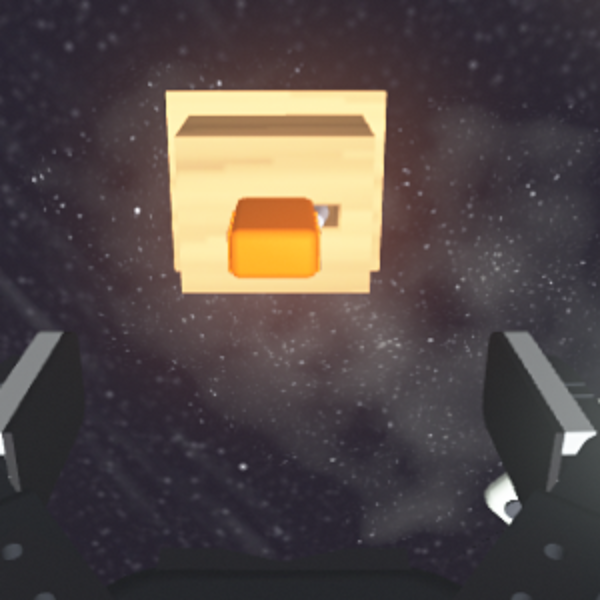

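The zoom shows the head's top centred near zoom (274,253), i.e. about 2–3 mm toward −tool y; the fingers straddle it well. Descend and grip.

Emit:
arm_command(
  deltas=[
    [[0,-0.28,2.5],[0,0,0],8.5],
    [[0,0,2.5],[0,0,0],8.5],
    [[0,0,1.8],[0,0,0],8.5],
    [[0,0,1.0],[0,0,0],8.5],
    [[0,0,0],[0,0,0],8.5],
    [[0,0,0],[0,0,0],3.5],
    [[0,0,0],[0,0,0],3.5],
    [[0,0,0],[0,0,0],3.5],
    [[0,0,0],[0,0,0],3.5],
    [[0,0,0],[0,0,0],2.0],
    [[0,0,0],[0,0,0],2.0],
    [[0,0,0],[0,0,0],2.0],
    [[0,0,0],[0,0,0],2.0],
  ],
  newtons=60,
)

```text
clock: 6.9
position: [0.4492, -0.1367, 0.2224]
tool_rot: [-3.141, 0.0, -2.748]
force: [-1.5, 0.5, 11.3]
grip_width: 0.0247
finger_force: 58.3
```

Emit:
arm_command(
  deltas=[
    [[0,0,-1.5],[0,0,0],2.0],
    [[0,0,-3],[0,0,0],2.0],
    [[0,0,-4.5],[0,0,0],2.0],
    [[0,0,-4.5],[0,0,0],2.0],
    [[-2.01,4.12,0],[0,0,0],2.0],
    [[-2.01,4.12,0],[0,0,0],2.0],
    [[-2.01,4.12,0],[0,0,0],2.0],
    [[-2.01,4.12,0],[0,0,0],2.0],
    [[-2.01,4.12,0],[0,0,0],2.0],
    [[0,0,0],[0,0,0.1273],2.0],
    [[0,0,0],[0,0,0.1273],2.0],
    [[0,0,0],[0,0,0.1273],2.0],
    [[0,0,0],[0,0,0.1273],2.0],
    [[0,0,0],[0,0,0.1273],2.0],
    [[0,0,0],[0,0,0.1273],2.0],
    [[0,0,0],[0,0,0],2.0],
    [[0,0,0],[0,0,0],2.0],
    [[0,0,0],[0,0,0],2.0],
  ],
)

```text
clock: 8.7
position: [0.4629, 0.0921, 0.3569]
tool_rot: [-3.142, -0.0, 2.774]
force: [-0.3, 0.1, -1.9]
grip_width: 0.0248
finger_force: 59.3
```

```bash
cat > d.py <<'E'
from h import *
import sys
tag=sys.argv[1];s=bot.observe();f=bot.grab_frame('wrist');save(f,tag+'.png')
print(s['position'].round(4),np.degrees(s['tool_rot']).round(2),s['force'].round(1),s['moment'].round(2),s['grip_width'])
for n in ['tip','head','throat','hole','cotter']:
    m=bot.mark_of(n,f)
    if m:print(n,np.round(m[0]['at'],1),round(m[0]['p'],2))
i=cv2.imread('pics/'+tag+'.png');cv2.imwrite('pics/z'+tag+'.png',cv2.resize(i[130:330,220:420],None,fx=3,fy=3,interpolation=cv2.INTER_CUBIC))
E
python3 d.py w3
```

```text
[0.4629 0.0921 0.3569] [-180.     -0.    158.96] [-0.3  0.1 -1.9] [-0.01 -0.01 -0.  ] 0.024778049168324115
tip [322.4 232.3] 0.97
head [323.4 290.9] 0.83
throat [332.6 239. ] 0.63
cotter [319.5 264.6] 0.91
```

View pics/zw3.png

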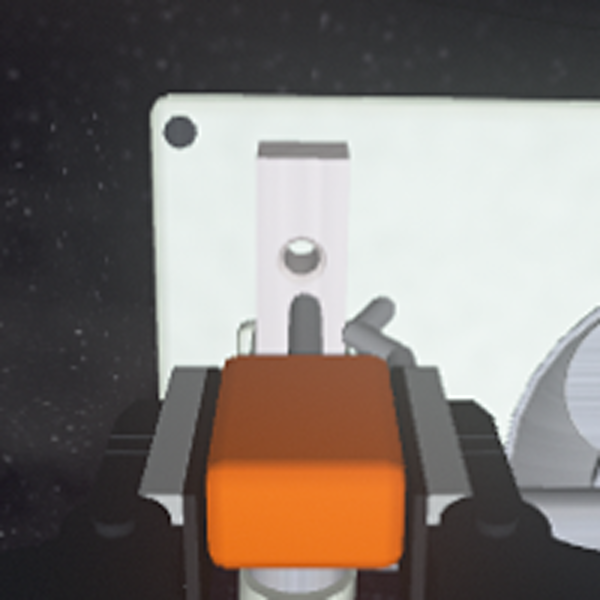

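The picture shows the leg tip at zoom (305,300) just short of the hole mouth at zoom (302,256), over the pin's centre line. By the ray geometry, the hole is ~1 mm toward −tool x and 0.5 mm toward −tool y. I'll correct and look again close above.

Emit:
arm_command(
  deltas=[
    [[-0.05,-0.05,1.4],[0,0,0],2.0],
    [[-0.05,0,1.0],[0,0,0],2.0],
    [[0,0,0],[0,0,0],2.0],
    [[0,0,0],[0,0,0],2.0],
    [[0,0,0],[0,0,0],2.0],
  ],
)

```text
clock: 9.5
position: [0.4638, 0.0913, 0.3332]
tool_rot: [3.141, 0.0, 2.771]
force: [0.2, 0.0, -0.5]
grip_width: 0.0247
finger_force: 59.3
```

```bash
python3 d.py w4
```

```text
[0.4638 0.0913 0.3332] [1.7998e+02 2.0000e-02 1.5878e+02] [ 0.2  0.  -0.5] [-0.02 -0.   -0.03] 0.024681155507065743
tip [322.1 232.7] 0.58
head [321.4 291.2] 0.59
throat [334.5 239. ] 0.85
cotter [318.7 258. ] 0.67
```

View pics/zw4.png

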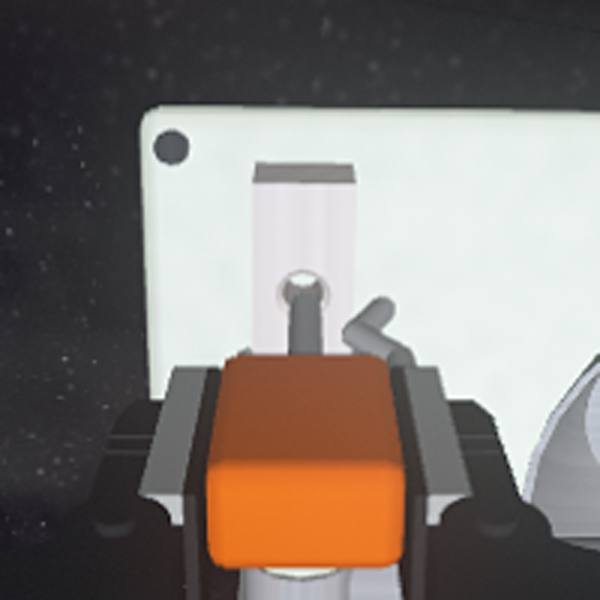

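The leg tip now stands over the hole mouth (mouth centre zoom ~(302.5,293), leg at column 305). I'll measure the tip's silhouette more exactly from the stored pictures.

Run:
```python
import cv2
a=cv2.imread('pics/w3.png',0);b=cv2.imread('pics/w4.png',0)
for r in range(220,236):print(r,a[r,313:331])
print()
for r in range(214,242):print(r,b[r,308:334])
from h import *
f=bot.grab_frame('wrist');print(f['K'],f['k1'])
```

```text
220 [220 220 221 201 158 135 136 136 131 131 158 192 213 217 210 226 227 228]
221 [227 223 222 222 207 192 179 176 176 191 206 222 220 216 219 227 227 228]
222 [230 227 223 222 224 223 216 214 214 219 219 220 222 223 225 227 227 228]
223 [230 230 228 225 222 221 220 219 218 219 220 224 228 228 226 226 227 228]
224 [229 230 230 229 226 224 222 221 222 224 226 230 231 228 226 226 227 228]
225 [230 230 230 229 228 227 225 225 225 228 229 230 231 228 225 226 227 227]
226 [229 230 229 229 228 227 227 228 229 229 230 231 231 228 225 226 227 228]
227 [229 230 229 229 229 231 227 192 199 203 221 235 233 228 225 226 227 228]
228 [229 229 230 231 228 189 169 129 138 141 162 199 222 231 225 226 226 227]
229 [229 230 231 231 206 117 110 115 116 115 116 131 167 213 227 227 227 228]
230 [229 230 231 228 153 102 112 118 119 118 118 114 127 189 229 227 226 228]
231 [229 230 230 205 106 105 114 118 120 120 119 116 117 162 232 227 226 227]
232 [229 231 230 188  95 107 113 118 121 119 119 117 112 134 220 228 227 227]
233 [229 231 229 167  94 107 113 117 120 118 118 118 113 130 207 229 226 227]
234 [229
[... 2704 characters left out ...]
7 [226 225 226 227 228 229 232 229 151  96 108 113 118 118 118 118 117 114
 121 183 231 226 226 226 228 230]
238 [225 226 226 226 228 229 232 227 130  99 107 113 117 119 119 118 116 114
 122 183 230 226 225 226 228 231]
239 [226 226 226 226 228 229 232 226 115 100 108 114 116 118 118 116 117 114
 122 183 230 226 225 226 229 225]
240 [225 225 226 227 227 229 232 227 115 100 108 114 117 119 118 117 116 113
 122 182 230 226 225 226 230 223]
241 [225 225 225 226 228 229 232 227 117 100 108 113 116 118 117 117 117 113
 122 184 230 226 226 227 229 224]
[[353.2305267    0.         321.30396539]
 [  0.         353.2305267  201.92892861]
 [  0.           0.           1.        ]] -0.07999885026434651
```

Emit:
arm_command(
  deltas=[
    [[-0.11,-0.045,0],[0,0,0],2.0],
    [[0,0,0],[0,0,0],2.0],
    [[0,0,0.4],[0,0,0],2.0],
    [[0,0,0.2],[0,0,0],2.0],
    [[0,0,0.2],[0,0,0],2.0],
    [[0,0,0.15],[0,0,0],2.0],
    [[0,0,0],[0,0,0],2.0],
    [[0,0,0],[0,0,0],2.0],
  ],
)

```text
clock: 10.65
position: [0.4646, 0.0905, 0.3234]
tool_rot: [-3.142, 0.0, 2.771]
force: [-0.4, -0.2, -1.1]
grip_width: 0.025
finger_force: 59.3
```

No contact at what should be 2 mm depth: the tip seems to be in the hole. Continue gently.

Emit:
arm_command(
  deltas=[
    [[0,0,0.15],[0,0,0],2.0],
    [[0,0,0.15],[0,0,0],2.0],
    [[0,0,0.15],[0,0,0],2.0],
    [[0,0,0],[0,0,0],2.0],
    [[0,0,0],[0,0,0],2.0],
  ],
)

```text
clock: 11.15
position: [0.4645, 0.0905, 0.3189]
tool_rot: [-3.142, -0.0, 2.771]
force: [0.9, -0.7, -0.8]
grip_width: 0.0251
finger_force: 59.3
```

```bash
python3 d.py w5
```

```text
[0.4645 0.0905 0.3189] [-180.     -0.    158.78] [ 0.9 -0.7 -0.8] [ 0.01 -0.01  0.  ] 0.025095251962711767
tip [324.1 229.7] 0.64
head [322.7 291. ] 0.62
throat [330.9 238.5] 0.72
cotter [320.  259.7] 0.8
```

View pics/zw5.png

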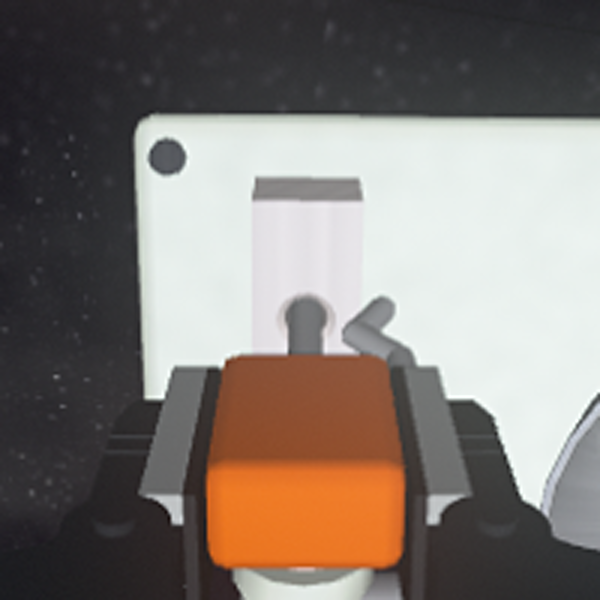

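The leg's end is inside the hole mouth (zoom (305,300)) with negligible force. Now spread the bow.

Emit:
arm_command(
  deltas=[
    [[-0.02,0,0.15],[0,0,0],2.0],
    [[0,0,0.15],[0,0,0],2.0],
    [[0,0,0.15],[0,0,0],2.0],
    [[0,0,0.1],[0,0,0],2.0],
    [[0,0,0],[0,0,0],2.0],
  ],
)

```text
clock: 11.95
position: [0.465, 0.0908, 0.3134]
tool_rot: [3.141, 0.001, 2.772]
force: [2.8, 5.3, -0.3]
grip_width: 0.0248
finger_force: 59.7
```

Emit:
arm_command(
  deltas=[
    [[0,0,0.1],[0,0,0],2.0],
    [[0,0,0.1],[0,0,0],2.0],
    [[0,0,0.1],[0,0,0],2.0],
    [[0,0,0.1],[0,0,0],2.0],
    [[0,0,0],[0,0,0],2.0],
  ],
)

```text
clock: 12.45
position: [0.4649, 0.091, 0.3093]
tool_rot: [3.141, 0.0, 2.772]
force: [3.7, 6.3, -3.1]
grip_width: 0.025
finger_force: 59.4
```

Emit:
arm_command(
  deltas=[
    [[0,0,0.2],[0,0,0],2.0],
    [[0,0,0.2],[0,0,0],2.0],
    [[0,0,0.2],[0,0,0],2.0],
    [[0,0,0.2],[0,0,0],2.0],
    [[0,0,0.2],[0,0,0],2.0],
    [[0,0,0],[0,0,0],2.0],
  ],
)

```text
clock: 13.05
position: [0.4649, 0.091, 0.2992]
tool_rot: [3.141, 0.0, 2.772]
force: [3.1, 6.8, -2.8]
grip_width: 0.0252
finger_force: 59.3
```

Sliding easily. 10.8 mm to go.

Emit:
arm_command(
  deltas=[
    [[0,0,0.2],[0,0,0],2.0],
    [[0,0,0.2],[0,0,0],2.0],
    [[0,0,0.2],[0,0,0],2.0],
    [[0,0,0.15],[0,0,0],2.0],
    [[0,0,0.15],[0,0,0],2.0],
    [[0,0,0],[0,0,0],2.0],
  ],
)

```text
clock: 13.65
position: [0.4645, 0.0902, 0.2901]
tool_rot: [-3.141, -0.001, 2.771]
force: [0.3, 1.1, -2.6]
grip_width: 0.025
finger_force: 59.2
```

The lateral force dropped: the bow has sprung shut. Last 1–2 mm to the seat in small steps.

Emit:
arm_command(
  deltas=[
    [[0,0,0.06],[0,0,0],2.0],
    [[0,0,0.05],[0,0,0],2.0],
    [[0,0,0.04],[0,0,0],2.0],
    [[0,0,0],[0,0,0],2.0],
  ],
)

```text
clock: 14.05
position: [0.4647, 0.0902, 0.2889]
tool_rot: [-3.141, -0.0, 2.771]
force: [0.1, 0.2, -1.6]
grip_width: 0.0249
finger_force: 59.5
```

Emit:
arm_command(
  deltas=[
    [[0,0,0.03],[0,0,0],2.0],
    [[0,0,0.03],[0,0,0],2.0],
    [[0,0,0],[0,0,0],2.0],
  ],
)

```text
clock: 14.35
position: [0.4647, 0.0903, 0.2884]
tool_rot: [-3.142, 0.0, 2.771]
force: [-1.1, -0.5, 1.7]
grip_width: 0.0252
finger_force: 60.2
```

Emit:
arm_command(
  deltas=[
    [[0,0,0.03],[0,0,0],2.0],
    [[0,0,0],[0,0,0],2.0],
  ],
)

```text
clock: 14.55
position: [0.4647, 0.0903, 0.2884]
tool_rot: [3.141, 0.0, 2.771]
force: [-3.7, 0.5, 10.7]
grip_width: 0.0253
finger_force: 61.3
```

Seated: hard stop at exactly the predicted height, 11 N. Ease off, release, retreat, look.

Emit:
arm_command(
  deltas=[
    [[0,0,-0.04],[0,0,0],2.0],
    [[0,0,0],[0,0,0],3.0],
    [[0,0,0],[0,0,0],5.0],
    [[0,0,0],[0,0,0],6.0],
    [[0,0,0],[0,0,0],6.0],
    [[0,0,0],[0,0,0],6.0],
    [[0,0,-1],[0,0,0],6.0],
    [[0,0,-3],[0,0,0],6.0],
    [[0,0,-4],[0,0,0],6.0],
    [[0,0,-4],[0,0,0],6.0],
    [[0,0,0],[0,0,0],6.0],
    [[0,0,0],[0,0,0],6.0],
  ],
)

```text
clock: 15.75
position: [0.4646, 0.0904, 0.4096]
tool_rot: [3.14, 0.002, 2.771]
force: [-1.1, -0.6, -1.5]
grip_width: 0.0599
finger_force: 0.0
```

```bash
python3 d.py w6
```

```text
[0.4646 0.0904 0.4096] [1.7992e+02 9.0000e-02 1.5878e+02] [-1.1 -0.6 -1.5] [-0.03  0.03 -0.01] 0.0598596625086764
tip [323.1 178.6] 0.66
head [319.8 200.8] 0.73
throat [321. 200.] 0.59
hole [321.7 209.3] 0.73
cotter [321.8 190.5] 0.57
```

View pics/zw6.png

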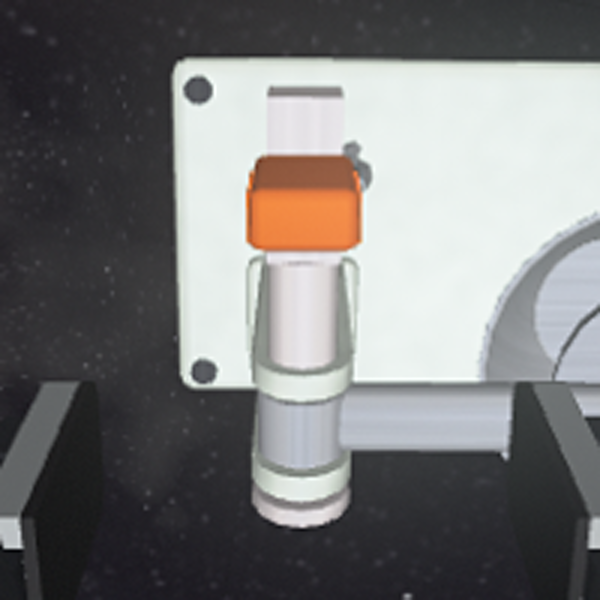

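The head sits on the pin (zoom (305,205)), square across it. The bow is beside the pin and tucked in at zoom (360,165), and the gripper is clear. I'll hand the job in.

```bash
python3 -c "
from workcell import bot
print(bot.job_done())"
```

```text
the job is handed in; nothing more can be done
None
```

The cotter is through the hinge pin with its head on the pin and, judging by the drop in side force, its bow snapped shut; the last downward push read about 11 N, and the job was handed in at about 16 s with the gripper clear.

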